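# Screw the hanging foot of the display plinth down to the table

## Robot

A 6-joint arm with a two-finger parallel gripper is mounted at the origin on a cart in front of the work surface, level with it; the furniture and walls round the work are solid. World frame = base frame: x ahead of the robot, y to its left, z up, the work surface at z = 0. Lengths are in mm, angles in degrees, forces in N, time in s.
With the tool pointing down it reaches from about 300 to 850 mm from the base axis. Payload 4.2 kg.
Tool frame: the origin (TCP) lies between the finger pads, 19 mm behind the fingertips; this is the grasp point; z points along the fingers, y is the line along which they close (so a half turn about z gives the same grasp; the last joint's range is limited). The gripper opens to 91 mm and grips with 3 to 60 N. Pads are 32 mm wide; open, the fingers measure 118 mm over their backs; the gripper's body (76 mm by 178 mm) begins 60 mm behind the grasp point.
Start: joints at [70.073, 18.312, 89.639, -0, 72.044, -1.146], TCP at [185.13, 544.397, 232.776] pointing down, gripper open.
Joint ranges: [-177.97, 177.97], [-48.28, 115.42], [12.27, 149.76], [-77.06, 257.06], [2.81, 150.46], [-146.56, 146.56]. Speed limits (degrees/s): [147.25, 147.25, 180, 180, 180, 180].

## Interface

Orientations are given as [roll, pitch, yaw] about the fixed x, y, z axes, in that order (R = Rz(yaw) Ry(pitch) Rx(roll)).
In Python, from workcell import env, eyes gives the robot as it stands.
- The arm moves only by the tool send_rows, never from a script. Its argument "targets" is text: rows parted by semicolons, each of 7 numbers parted by spaces: the shift along the tool's x, y, z in m, then the turn, a rotation vector about the tool's x, y, z in degrees, then the opening in per cent of the stroke, from 0 (shut) to 100 (fully open). A call has 1 to 12 rows; each row is the pose to reach, as a shift and turn from the pose commanded when the call began, along the tool's axes at that moment; what a row does not reach only later rows make up. A row lasts 1/12 s, in which the tool goes at most 41.7 mm and 7.16 degrees, less where a joint would pass 70% of its speed; a pose out of reach is approached as far as the arm can. A call with a gripper value outside its range is refused whole. The fingers move at their own pace and stop on an object; "grip_force" is the grip in N (left out, the last holds). Time passes only in rows, so rows that repeat a pose let the fingers close. It gives the time, the measured TCP pose, the force, the opening and the grip force at its end, in the units of the state.
- env.state(): the state, without advancing time (a new reading comes with each control period).
- eyes.grab_frame(name): name is "side" or "top"; returns a dict with "image" (480x640x3 uint8, blue, green, red), "fovy" (degrees; the focal length in pixels is half the picture's height over the tangent of half this angle, whatever the lens; pixels are square), "cx", "cy" (the principal point, pixels), "D" ([k1, k2, p1, p2, k3] as OpenCV has them; the pictures are not rectified), "eye" and "attitude" of the camera in the world. Camera axes: x right, y up, looking along -z (the intrinsics and any distortion apply to the point x, -y, -z); pixel columns grow to the right and rows downward; lengths in mm; the calibration is good to about 2 mm. A picture is of the moment at which its call begins. There is no depth.
- env.job_done(): hands the job in; it is judged then, once.
The state is a dict: "time_s": time; "qpos": joint angles; "qvel": joint speeds; "effort": joint torques, N m; "ee_pos": TCP position; "ee_rot": TCP orientation; "force": force on the tool from outside, world axes, zero at the start; "torque": the same for the moment, N m; "gripper_width": finger opening in mm; "gripper_force": force on a finger pad.
Only numpy, scipy, OpenCV 4.12 (cv2) and the standard library are available. Lean on these libraries where they do the work, as an engineer would, in place of code of your own. Each camera call takes 0.05 s, during which the arm holds its last target. There are 200 camera calls.

## Task

One of the four feet of the square wooden display plinth hangs clear of the table top; its black T-bar knob stands higher than the other three. Turn that knob clockwise (seen from above) until its foot just touches the table, without forcing it further, then let go. Leave the egg-shaped stone standing on the plinth.

Things in the scene. Friction and masses are not known exactly. Their poses are not given: they have to be found in the camera images.
- plinth: Square wooden display plinth, 160 x 160 mm, immovable, any yaw; slab 26 to 40 mm above the table. Origin at its centre at table height, z up. Each corner has a screw foot: rubber-soled pad 30 mm across below, bush (top at 43.5 mm) and black T-bar knob above, 88 mm from the centre. The hanging foot is at (-0.062, 0.062) m in this frame; the other three stand on the table, locked.
- foot_knob (a joint): Turn of the hanging foot's knob, rad, growing clockwise seen from above; starts at 0.2 to 0.7. Knob and foot sink together 8 mm per rad (quick thread): the sole is 12 mm above the table at 0 and touches at 1.5. Before that the thread resists with 0.1 N m and stays where left; beyond 1.5 the sole presses, about 2 N m more per rad, and springs back to about 1.55 when let go.
- knob_grip (a point): Point on the hanging foot's knob axis at which to grip (TCP here): 70 mm above the table plus the foot's gap. The knob is a bar 44 mm long (this frame's x), 14 mm thick (y; close the fingers along y), 27 mm high, top 11 mm above this point; the frame turns with it, z up. Open to about 50 mm only: other knobs are 124 mm, the stone 65 mm away.
- egg_stone: Brown polished stone egg, 42 mm across and 48 mm tall, standing loose and upright on its flat foot in the middle of the plinth. Origin at the centre of its underside, z up along the egg. It is to stay where it stands.

How it is judged (in metres and radians):
At the end, for the whole second after the job is handed in: The hanging foot has been screwed down to the table: its knob reads between 1.3 and 1.8 rad (the sole touches at 1.5; at 1.3 it is 1.6 mm short of the table), and the egg stone stands upright (within 10 degrees) within 15 mm of where it stood (value of joint foot_knob between 1.3 and 1.8 rad and distance of egg_stone from where it was at the start of the episode below 0.015 m and angle between egg_stone's own z axis and vertical below 0.17 rad).
It fails at once if the foot is forced down hard (knob past 1.8 rad) (value of joint foot_knob above 1.8 rad).
It fails at once if the egg stone is knocked over (angle between egg_stone's own z axis and vertical above 0.5 rad).
It also fails if it takes over 35 s, if anything falls off the work surface, if the arm or the gripper's body presses on something with over 40 N, if the wrist force passes 120 N, or if a joint passes its speed limit or range.

## Working session

There is one attempt and no reset: what is moved stays moved. The work goes in short steps, Python scripts to look and compute and a tool call to move; the robot and the scene stay as the last step left them, time stands still between calls to the robot, and variables do not carry over. Pictures are saved under pics/ and viewed, at most 10 in all, crops included, and the job is handed in when it is done.

Besides the shell and the picture viewer there is one more tool, called after ">>>" by a JSON object that holds its "api" and its "payload", one argument or row to a line. send_rows: Moves the arm, as the interface text tells. Its arguments: {"type":"object","properties":{"targets":{"type":"string"},"grip_force":{"type":"number"}},"required":["targets"]}

```bash
mkdir -p pics; cat > h.py <<'E'
import numpy as np,cv2
from workcell import env,eyes
from scipy.spatial.transform import Rotation as R
def cam(f):
    F=240/np.tan(np.radians(f["fovy"])/2)
    K=np.array([[F,0,f["cx"]],[0,F,f["cy"]],[0,0,1.]])
    a=np.array(f["attitude"],float)
    M=a if a.shape==(3,3) else R.from_euler('xyz',a,degrees=True).as_matrix()
    return K,np.array(f["D"],float),np.array(f["eye"],float),M
def ray(f,uv):
    K,D,e,M=cam(f)
    p=cv2.undistortPoints(np.array(uv,float).reshape(-1,1,2),K,D).reshape(-1,2)
    d=np.c_[p[:,0],-p[:,1],-np.ones(len(p))]@M.T
    return e,d
def plane(f,uv,z):
    e,d=ray(f,uv); return e+d*((z-e[2])/d[:,2])[:,None]
def proj(f,P):
    K,D,e,M=cam(f)
    q=(np.atleast_2d(P)-e)@M; q=q*[1,-1,-1]
    return cv2.projectPoints(q,np.zeros(3),np.zeros(3),K,D)[0].reshape(-1,2)
E
python3 - <<'E'
from h import *
for n in("top","side"):
    f=eyes.grab_frame(n); cv2.imwrite(f"pics/{n}0.png",f["image"]); print(n,{k:v for k,v in f.items() if k!="image"})
print(env.state())
E
```

```text
top {'fovy': 55.80618085765822, 'cx': 314.830761410635, 'cy': 244.83654076214071, 'D': array([0.02919034, 0.        , 0.        , 0.        , 0.        ]), 'eye': array([469.36346918,  58.78665934, 939.99566159]), 'attitude': array([  3.50586016,   0.72632652, -88.50958287])}
side {'fovy': 56.53607839591473, 'cx': 320.91524758510616, 'cy': 236.00529226661698, 'D': array([0.00070257, 0.        , 0.        , 0.        , 0.        ]), 'eye': array([484.78954892, 696.54515092, 666.77867426]), 'attitude': array([  47.06982314,   -1.13266958, -174.63083877])}
{'time_s': 0.1, 'qpos': array([ 7.00734741e+01,  1.83470053e+01,  8.97003970e+01, -2.92412892e-03,
        7.20439348e+01, -1.14496325e+00]), 'qvel': array([ 0.07537357,  0.03078476, -0.12735002,  0.00083304, -0.02793558,
        0.0764861 ]), 'effort': array([ 1.24638780e-03, -4.13326442e+01, -2.32510203e+01,  7.28320889e-02,
        4.22721799e-02, -4.54010581e-05]), 'ee_pos': array([184.98516122, 543.97514184, 232.00743854]), 'ee_rot': array([-1.79908625e+02,  9.54604819e-04,  1.61219342e+02]), 'force': array([-0.22830033,  0.46479829, -0.48038053]), 'torque': array([0.01325583, 0.03126565, 0.00382551]), 'gripper_force': 0.0, 'gripper_width': 91.70329128668102}
```

View pics/top0.png

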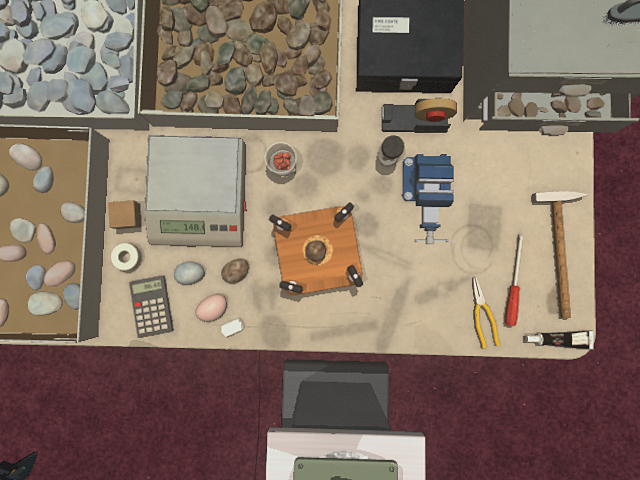

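View pics/side0.png

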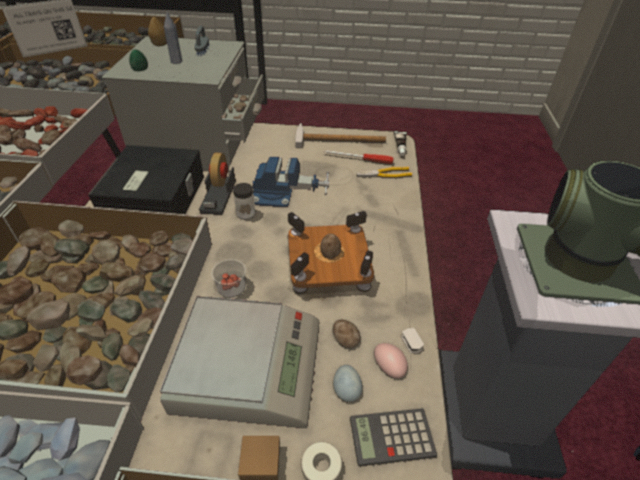

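The plinth is at about (318,249) in the top view and (330,255) in the side view. The knobs in the top view are near (280,223), (345,212), (354,275) and (291,287). I'll enlarge both.

```bash
python3 - <<'E'
from h import *
t=cv2.imread("pics/top0.png");s=cv2.imread("pics/side0.png")
a=cv2.resize(t[195:305,260:370],(600,600),interpolation=cv2.INTER_CUBIC)
b=cv2.resize(s[203:303,280:380],(600,600),interpolation=cv2.INTER_CUBIC)
cv2.imwrite("pics/ct.png",a);cv2.imwrite("pics/cs.png",b)
f=eyes.grab_frame("top")
hsv=cv2.cvtColor(t,cv2.COLOR_BGR2HSV)
m=cv2.inRange(hsv,(5,120,90),(20,255,255)); m[:,:265]=0;m[:195]=0;m[310:]=0;m[:,375:]=0
m=cv2.morphologyEx(m,cv2.MORPH_CLOSE,np.ones((3,3)))
c=max(cv2.findContours(m,0,2)[0],key=cv2.contourArea)
r=cv2.minAreaRect(c);print(r);B=plane(f,cv2.boxPoints(r),40);print(B,B.mean(0))
d=B-np.roll(B,1,0);print(np.linalg.norm(d,axis=1),np.degrees(np.arctan2(d[:,1],d[:,0])))
E
```

```text
((317.31195068359375, 250.2935791015625), (79.67365264892578, 79.8449935913086), 80.13418579101562)
[[575.93465577 160.30320248  40.        ]
 [607.25451587   3.85847081  40.        ]
 [451.68934747 -26.40004919  40.        ]
 [420.65546493 128.30407549  40.        ]] [513.88349601  66.5164249   40.        ]
[158.54201726 159.54901349 158.48059709 157.7861466 ] [  11.6442112   -78.67918164 -168.99300354  101.34306762]
```

View pics/ct.png

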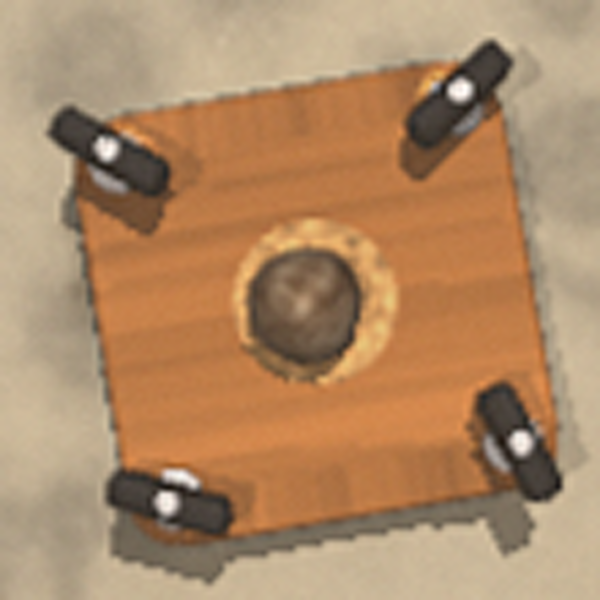

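View pics/cs.png

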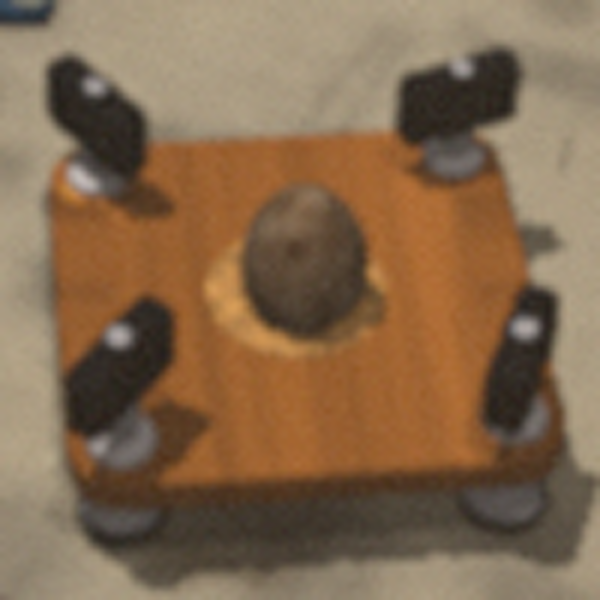

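Both crops show four black T-bars, each with a white dot on the axis. In the top crop the dots are at (107,148), (460,90), (168,502) and (520,441). In the side crop they are at (118,337), (95,87), (525,328) and (462,68). The egg is in the middle. Next I'll triangulate the dots and take the bar directions.

```bash
python3 - <<'E'
from h import *
T=eyes.grab_frame("top");S=eyes.grab_frame("side")
def dot(im,u,v):
    g=im.min(2).astype(float); u0,v0=int(round(u)),int(round(v)); w=2
    p=g[v0-w:v0+w+1,u0-w:u0+w+1]; p=np.clip(p-100,0,None); yy,xx=np.mgrid[v0-w:v0+w+1,u0-w:u0+w+1]
    return np.array([(p*xx).sum(),(p*yy).sum()])/p.sum()
t=np.array([(107,148),(460,90),(168,502),(520,441)])*110/600+[260,195]-.4
s=np.array([(118,337),(95,87),(525,328),(462,68)])/6.+[280,203]-.4
hsv=cv2.cvtColor(T["image"],cv2.COLOR_BGR2HSV)
for a,b in zip(t,s):
    A=dot(T["image"],*a);B=dot(S["image"],*b)
    (e1,d1),(e2,d2)=ray(T,[a]),ray(S,[b]);out=[]
    for aa,bb in((a,b),(A,B)):
        (e1,d1),(e2,d2)=ray(T,[aa]),ray(S,[bb])
        k=np.linalg.lstsq(np.c_[d1[0],-d2[0]],e2-e1,rcond=None)[0]
        p=e1+k[0]*d1[0];q=e2+k[1]*d2[0];out.append((((p+q)/2).round(1),np.linalg.norm(p-q).round(1)))
    # bar direction from the top view, at top height
    m=((T["image"].max(2)<72)|((hsv[...,1]<60)&(hsv[...,2]>150))).astype(np.uint8)
    W=np.zeros_like(m);cv2.circle(W,tuple(int(round(x)) for x in A),14,1,-1);m&=W
    m=cv2.inRange(T["image"],(0,0,0),(72,62,62))//255&W
    c=max(cv2.findContours(m,0,2)[0],key=cv2.contourArea);r=cv2.minAreaRect(c)
    bx=cv2.boxPoints(r);P=plane(T,bx,out[1][0][2])
    i=0 if np.linalg.norm(P[1]-P[0])>np.linalg.norm(P[2]-P[1]) else 1
    d=P[i+1]-P[i]
    print(a.round(1),A.round(1),b.round(1),B.round(1),out,"bar",np.degrees(np.arctan2(d[1],d[0])).round(1),"len",np.linalg.norm(d).round(1),"ctr",P.mean(0).round(1))
E
```

```text
[279.2 221.7] [279.1 221.8] [299.3 258.8] [299.3 258.5] [(array([564.2, 139.5,  87.1]), np.float64(1.5)), (array([564. , 139.6,  87.9]), np.float64(1.5))] bar -115.2 len 42.5 ctr [560.9 138.8  87.9]
[343.9 211.1] [343.9 211.1] [295.4 217.1] [295.5 216.7] [(array([588.2,  17.2,  79.8]), np.float64(1.0)), (array([588. ,  17.3,  81. ]), np.float64(0.9))] bar -43.5 len 41.9 ctr [585.3  17.6  81. ]
[290.4 286.6] [290.1 286.6] [367.1 257.3] [367.  257.1] [(array([441.9, 115.1,  80.3]), np.float64(1.0)), (array([442.1, 115.6,  81.3]), np.float64(1.1))] bar -104.4 len 41.0 ctr [441.3 114.1  81.3]
[354.9 275.5] [355.1 275.5] [356.6 213.9] [356.2 213.3] [(array([465.9,  -6.2,  80.7]), np.float64(0.3)), (array([466.3,  -6.4,  82.2]), np.float64(1.4))] bar -149.7 len 40.6 ctr [465.4  -5.7  82.2]
```

The hanging knob is the one at world (564, 139.6), with its top at about 88 mm, so the gap is about 7 mm. The bar points at 65° and the plinth yaw is about -78.9°, so the knob reads about 0.63 rad. It needs about 50° clockwise. I'll move above it first.

>>> {"api": "send_rows", "payload": {
  "targets": "-0.489 -0.261 0 0 0 96.4 55;-0.489 -0.261 0 0 0 96.4 55;-0.489 -0.261 0 0 0 96.4 55;-0.489 -0.261 0 0 0 96.4 55;-0.489 -0.261 0 0 0 96.4 55;-0.489 -0.261 0 0 0 96.4 55;-0.489 -0.261 0 0 0 96.4 55;-0.489 -0.261 0 0 0 96.4 55;-0.489 -0.261 0 0 0 96.4 55;-0.489 -0.261 0 0 0 96.4 55;-0.489 -0.261 0 0 0 96.4 55;-0.489 -0.261 0 0 0 96.4 55",
  "grip_force": 15
}}

```text
time_s: 1.25
ee_pos: [528.0, 177.6, 232.8]
ee_rot: [-180.0, -0.0, 74.9]
force: [0.0, 0.2, -1.1]
gripper_width: 50.3
gripper_force: 0.0
```

>>> {"api": "send_rows", "payload": {
  "targets": "-0.027 0.044 0.03 0 0 10.2 55;-0.027 0.044 0.06 0 0 10.2 55;-0.027 0.044 0.09 0 0 10.2 55;-0.027 0.044 0.09 0 0 10.2 55;-0.027 0.044 0.09 0 0 10.2 55"
}}

```text
time_s: 1.67
ee_pos: [561.7, 141.9, 141.6]
ee_rot: [-179.8, 0.1, 65.1]
force: [0.1, -0.4, 0.3]
gripper_width: 49.9
gripper_force: 0.0
```

```bash
python3 - <<'E'
from h import *
s=env.state();print(s["ee_pos"],s["ee_rot"],s["qpos"])
T=eyes.grab_frame("top");S=eyes.grab_frame("side")
b=cv2.resize(S["image"][180:300,260:380],(600,600),interpolation=cv2.INTER_CUBIC)
cv2.imwrite("pics/s1.png",b)
p=s["ee_pos"];a=np.radians(s["ee_rot"][2])
x=np.array([np.cos(a),np.sin(a),0]);y=np.array([np.sin(a),-np.cos(a),0])
d=np.array([564,139.6,77.3])-p;print("tool shift",d@x,d@y,-d[2])
E
```

```text
[561.70204906 141.87126724 141.58133892] [-1.79808969e+02  1.28912994e-01  6.50614522e+01] [1.30288586e+01 2.28602158e+01 9.66239189e+01 1.82191786e-02
 6.07457771e+01 3.79586859e+01]
tool shift -1.0905737701911593 3.0413619037115867 64.28133892467288
```

View pics/s1.png

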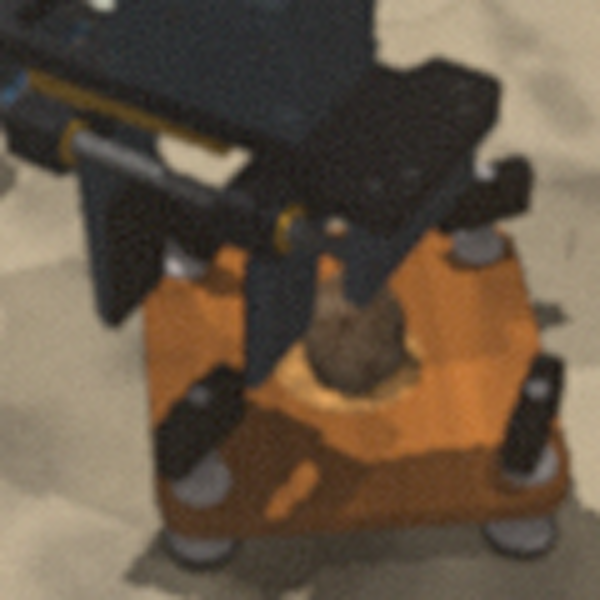

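The view shows the gripper above the knob, which is at about (200,395) in the crop, with the egg upright at (355,345). There are three dark prongs, so I'll project the fingertips to see which ones are the fingers.

```bash
python3 - <<'E'
from h import *
s=env.state();S=eyes.grab_frame("side")
p=s["ee_pos"];a=np.radians(s["ee_rot"][2])
x=np.array([np.cos(a),np.sin(a),0]);y=np.array([np.sin(a),-np.cos(a),0]);z=np.array([0,0,-1.])
for nm,dy in(("+y in",25),("+y out",38),("-y in",-25),("-y out",-38)):
  for dx in(-16,16):
    print(nm,dx,((proj(S,p+dy*y+dx*x+19*z)[0]-[260,180])*5).round(), "at pad top",((proj(S,p+dy*y+dx*x-40*z)[0]-[260,180])*5).round())
for dx in(-38,38):
  for dy in(-89,89): print("body",dx,dy,((proj(S,p+dy*y+dx*x-60*z)[0]-[260,180])*5).round())
for dx in(-89,89):
  for dy in(-38,38): print("bodyx",dx,dy,((proj(S,p+dy*y+dx*x-60*z)[0]-[260,180])*5).round())
print("knobtop",((proj(S,[564,139.6,88])[0]-[260,180])*5).round())
E
```

```text
+y in -16 [162. 272.] at pad top [158. 144.]
+y in 16 [112. 325.] at pad top [105. 197.]
+y out -16 [131. 259.] at pad top [126. 131.]
+y out 16 [ 81. 312.] at pad top [ 72. 183.]
-y in -16 [282. 323.] at pad top [285. 194.]
-y in 16 [234. 379.] at pad top [234. 250.]
-y out -16 [315. 336.] at pad top [319. 208.]
-y out 16 [267. 393.] at pad top [269. 264.]
body -38 -89 [492. 177.]
body -38 89 [37.  4.]
body 38 -89 [378. 317.]
body 38 89 [-98. 121.]
bodyx -89 -38 [426.  45.]
bodyx -89 38 [238. -23.]
bodyx 89 -38 [141. 358.]
bodyx 89 38 [-68. 266.]
knobtop [199. 392.]
```

The two fingers match the projection, and the third dark shape is the gripper body's corner, which stays well above the egg. I'll descend and grip.

>>> {"api": "send_rows", "payload": {
  "targets": "-0.001 0.003 0.02 0 0 0 55;-0.001 0.003 0.04 0 0 0 55;-0.001 0.003 0.055 0 0 0 55;-0.001 0.003 0.064 0 0 0 55;-0.001 0.003 0.064 0 0 0 55;-0.001 0.003 0.064 0 0 0 55"
}}

```text
time_s: 2.32
ee_pos: [565.6, 140.6, 80.0]
ee_rot: [179.9, -0.1, 65.1]
force: [0.2, -0.6, 0.3]
gripper_width: 50.3
gripper_force: 0.0
```

>>> {"api": "send_rows", "payload": {
  "targets": "0 0 0 0 0 0 30;0 0 0 0 0 0 22;0 0 0 0 0 0 18;0 0 0 0 0 0 16;0 0 0 0 0 0 12;0 0 0 0 0 0 5;0 0 0 0 0 0 5;0 0 0 0 0 0 5",
  "grip_force": 15
}}

```text
time_s: 2.98
ee_pos: [565.8, 140.0, 79.3]
ee_rot: [179.9, -0.1, 65.1]
force: [1.6, -0.6, 2.7]
gripper_width: 14.0
gripper_force: 15.0
```

```bash
python3 -c "
from h import *
print(env.state())"
```

```text
{'time_s': 2.9833, 'qpos': array([ 1.27725573e+01,  2.66850113e+01,  1.00643115e+02, -1.64897550e-02,
        5.25565980e+01,  3.77173816e+01]), 'qvel': array([ 0.09317504, -0.0237279 , -0.02667801, -0.00698922,  0.01815092,
        0.00953842]), 'effort': array([  0.82700908, -42.85280943, -17.27154136,   0.33312304,
         0.3792686 ,  -0.11575655]), 'ee_pos': array([565.76831622, 139.97201099,  79.30698179]), 'ee_rot': array([ 1.79900791e+02, -6.01490880e-02,  6.50652400e+01]), 'force': array([ 1.55515617, -0.62345471,  2.72382854]), 'torque': array([-0.29227244, -0.23317317, -0.12723548]), 'gripper_force': 14.988321661949158, 'gripper_width': 13.97963935852867}
```

>>> {"api": "send_rows", "payload": {
  "targets": "0 0 0.0007 0 0 5 5;0 0 0.0014 0 0 10 5;0 0 0.0021 0 0 15 5;0 0 0.0028 0 0 20 5;0 0 0.0035 0 0 25 5;0 0 0.0042 0 0 30 5;0 0 0.0049 0 0 35 5;0 0 0.0056 0 0 40 5;0 0 0.0056 0 0 40 5;0 0 0.0056 0 0 40 5"
}}

```text
time_s: 3.82
ee_pos: [566.1, 139.7, 73.7]
ee_rot: [179.9, -0.1, 25.2]
force: [2.3, -2.0, 3.4]
gripper_width: 13.9
gripper_force: 15.0
```

```bash
python3 -c "
from h import *
s=env.state();print(s['ee_pos'],s['ee_rot'],s['force'],s['torque'],s['effort'][5],s['gripper_width'])"
```

```text
[566.08424947 139.7192617   73.74317943] [ 1.79920306e+02 -1.34126497e-01  2.52068569e+01] [ 2.28231397 -2.04733192  3.36954912] [-0.67231145 -0.53567377 -0.13346263] -0.05214653676375747 13.88809767045278
```

>>> {"api": "send_rows", "payload": {
  "targets": "0 0 0.0005 0 0 4 5;0 0 0.0011 0 0 8 5;0 0 0.0011 0 0 8 5;0 0 0.0011 0 0 8 5"
}}

```text
time_s: 4.15
ee_pos: [566.1, 139.7, 72.6]
ee_rot: [179.9, -0.1, 17.3]
force: [3.0, -3.5, 3.6]
gripper_width: 13.7
gripper_force: 15.0
```

```bash
cat > st.py <<'E'
from h import *
s=env.state();print(s['ee_pos'],s['ee_rot'],s['force'],s['torque'],s['effort'][5],s['gripper_width'])
E
python3 st.py
```

```text
[566.06781405 139.66479594  72.60675386] [ 1.79936055e+02 -1.41295073e-01  1.72542822e+01] [ 2.99515309 -3.50066563  3.63814025] [-0.9084155  -0.69887339 -0.14612928] -0.10765938553959131 13.703383343555513
```

>>> {"api": "send_rows", "payload": {
  "targets": "0 0 0.0003 0 0 2 5;0 0 0.0005 0 0 4 5;0 0 0.0005 0 0 4 5;0 0 0.0005 0 0 4 5"
}}

```text
time_s: 4.48
ee_pos: [566.1, 139.6, 72.5]
ee_rot: [179.9, -0.2, 13.3]
force: [3.6, -3.3, 6.0]
gripper_width: 13.8
gripper_force: 15.0
```

```bash
python3 st.py
```

```text
[566.11556013 139.59957325  72.46501304] [ 1.79933613e+02 -1.54225311e-01  1.32768795e+01] [ 3.55117511 -3.32715921  5.96262379] [-0.96056687 -0.55417435 -0.04339055] -0.017530308687128127 13.787949387006945
```

The vertical force rose and the sinking stopped at yaw 13°, about 1.53 rad, which fits contact. I'll let go, rise and check.

>>> {"api": "send_rows", "payload": {
  "targets": "0 0 0 0 0 0 25;0 0 0 0 0 0 45;0 0 0 0 0 0 50;0 0 0 0 0 0 50;0 0 -0.01 0 0 0 50;0 0 -0.03 0 0 0 50;0 0 -0.06 0 0 0 50;0 0 -0.1 0 0 0 50;0 0 -0.14 0 0 0 50;0 0 -0.15 0 0 0 50"
}}

```text
time_s: 5.32
ee_pos: [567.6, 140.9, 229.1]
ee_rot: [-180.0, -0.7, 13.1]
force: [0.5, 0.3, 0.5]
gripper_width: 45.6
gripper_force: 0.0
```

>>> {"api": "send_rows", "payload": {
  "targets": "0 0.04 0 0 0 0 50;0 0.08 0 0 0 0 50;0 0.12 0 0 0 0 50;0 0.16 0 0 0 0 50;0 0.2 0 0 0 0 50;0 0.24 0 0 0 0 50;0 0.28 0 0 0 0 50;0 0.28 0 0 0 0 50"
}}

```text
time_s: 5.98
ee_pos: [629.1, -139.5, 221.2]
ee_rot: [179.8, -0.0, 12.8]
force: [-0.4, -0.0, -1.2]
gripper_width: 45.5
gripper_force: 0.0
```

```bash
python3 - <<'E'
from h import *
T=eyes.grab_frame("top");S=eyes.grab_frame("side")
a=cv2.resize(T["image"][195:305,260:370],(400,400),interpolation=cv2.INTER_CUBIC)
b=cv2.resize(S["image"][203:303,280:380],(400,400),interpolation=cv2.INTER_CUBIC)
cv2.imwrite("pics/c2.png",np.hstack([a,b]))
print(env.state()["ee_pos"])
E
```

```text
[ 628.00682444 -133.86011427  221.20061424]
```

View pics/c2.png

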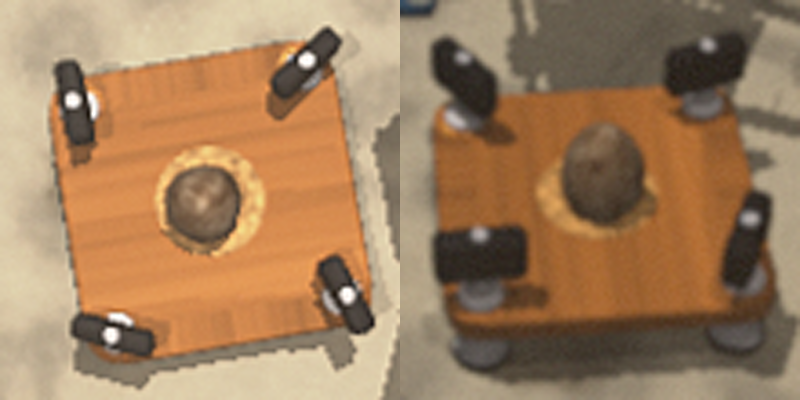

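The knob at top-left has turned to nearly the radial x direction, with its dot at (73,101) in the left panel and (480,234) in the right panel. The egg is upright at (203,203). I'll check the height and angle numerically.

```bash
python3 - <<'E'
from h import *
T=eyes.grab_frame("top");S=eyes.grab_frame("side")
def dot(im,u,v):
    g=im.min(2).astype(float); u0,v0=int(round(u)),int(round(v)); w=2
    p=np.clip(g[v0-w:v0+w+1,u0-w:u0+w+1]-100,0,None); yy,xx=np.mgrid[v0-w:v0+w+1,u0-w:u0+w+1]
    return np.array([(p*xx).sum(),(p*yy).sum()])/p.sum()
for n,a,b in(("hang",(73,101),(80,234)),("ref",(112,334),(350,218)),("ref2",(307,61),(63,58))):
    a=np.array(a)*.275+[260,195]-.4;b=np.array(b)/4+[280,203]-.4
    for aa,bb in((a,b),(dot(T["image"],*a),dot(S["image"],*b))):
        (e1,d1),(e2,d2)=ray(T,[aa]),ray(S,[bb])
        k=np.linalg.lstsq(np.c_[d1[0],-d2[0]],e2-e1,rcond=None)[0]
        print(n,(e1+k[0]*d1[0]+e2+k[1]*d2[0])/2)
    W=np.zeros((480,640),np.uint8);cv2.circle(W,tuple(int(round(x)) for x in a),14,1,-1)
    m=cv2.inRange(T["image"],(0,0,0),(72,62,62))//255&W
    P=plane(T,cv2.boxPoints(cv2.minAreaRect(max(cv2.findContours(m,0,2)[0],key=cv2.contourArea))),81)
    i=0 if np.linalg.norm(P[1]-P[0])>np.linalg.norm(P[2]-P[1]) else 1
    d=P[i+1]-P[i];print("bar",np.degrees(np.arctan2(d[1],d[0])))
E
```

```text
hang [563.66807822 139.20899063  80.72030936]
hang [564.04376799 139.5617341   81.17922342]
bar -165.81313798636907
ref [442.10520498 115.13590771  80.76935308]
ref [442.10589522 115.64398877  81.26903193]
bar -102.47265071128206
ref2 [588.02385117  17.04143969  79.56235014]
ref2 [588.01012458  17.31555083  81.14424713]
bar -43.46089191646159
```

The knob top is now at 81.2 mm, level with the other knobs, and the bar angle of 14.2° gives about 1.52 rad.

```bash
python3 -c "
from workcell import env
print(env.job_done())"
```

```text
the job is handed in; nothing more can be done
None
```

I turned the hanging foot's knob about 52° clockwise until its foot met the table, at an estimated 1.52 rad, then let go; the egg was still standing upright on the plinth, and the job is handed in (no verdict came back).

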